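# Find the tray stop that still grips

### The arm

A 6-joint arm with a two-finger parallel gripper is mounted at the origin on the work surface. World frame = base frame: x ahead of the robot, y to its left, z up, the work surface at z = 0. Lengths are in mm, angles in rad, forces in N, time in s.
With the tool pointing down it reaches from about 250 to 800 mm from the base axis. Payload 8.5 kg.
Tool frame: the origin (TCP) lies at the very end of the fingers, on their centre line; the grasp point (between the pads) lies 19 mm behind it (robot.grip_depth is the distance from the TCP to the grasp point, in mm); z points along the fingers, y is the direction in which the jaws open and shut (so a half turn about z gives the same grasp; the last joint's range is limited). The gripper opens to 85 mm and grips with 20 to 120 N. Pads are 22 mm wide; open, the fingers measure 114 mm over their backs; the gripper's body (76 mm by 85 mm) begins 54 mm behind the grasp point. The pads swing forward as they close: fully open they stand 13 mm farther back than shut.
Start: joints at [1.27, 0.238, -0.013, 1.319, 0, 1.571], TCP at [155.534, 501.386, 231.276] pointing down, gripper open.
Joint ranges: [-2.66, 2.66], [-1.03, 1.9], [-1.14, 1.46], [-1.82, 2.27], [-1.45, 1.34], [-3.14, 3.14]. Speed limits (rad/s): [2.22, 2.22, 2.79, 3.14, 3.14, 3.14].

### API

Orientations are given as a rotation vector (axis times angle).
In Python, from station import robot gives the robot as it stands. The module is installed in compiled form; this text tells all that it offers.
- The arm moves only by the shell command python3 -m inch 'ROWS' [FORCE]. ROWS is JSON, a list of rows, each a list of 3 entries, a list of its own where there are three numbers: the closure in counts, from 0 (fully open) to 255 (shut), then the shift along the tool's x, y, z in mm, then the turn, a rotation vector about the tool's x, y, z in degrees. A call has 1 to 20 rows; each row shifts and turns the commanded pose from where the row before left it, along the tool's axes as they then stand; what a row does not reach is not made up. A row lasts 1/12 s, in which the tool goes at most 41.7 mm and 7.16 degrees, less where a joint would pass 70% of its speed; a pose out of reach is approached as far as the arm can. A call with a gripper value outside its range is refused whole. The fingers move at their own pace and stop on an object; FORCE is the grip in N (left out, the last holds). Time passes only in rows, so rows that do not move let the fingers close. It gives the time, the measured TCP pose, the force and the opening at its end, in the units of the state.
- robot.read_state(): the state, without advancing time (a new reading comes with each control period).
- robot.get_image(name): name is "side" or "top"; returns the picture (420x560x3 uint8, red, green, blue); there is no depth.
- robot.camera_info(name): a dict with "intrinsics" (3x3 intrinsics, pixels), "R" (3x3) and "t" (3): a world point X has camera coordinates R X + t. Camera axes: x right, y down, z forward; pixel columns grow to the right and rows downward; lengths in mm; the calibration is good to about 2 mm. A picture is of the moment at which its call begins. camera_info takes no time and is no camera call.
- robot.sign_off(): hands the job in, once; it reports no verdict.
The state is a dict: "clock": time; "qpos": joint angles; "joint_velocities": joint speeds; "effort": joint torques, N m; "eef_pos": TCP position; "eef_rot": TCP orientation; "wrist_force": force on the tool from outside, world axes, zero at the start; "wrist_torque": the same for the moment, N m; "gripper_width": opening from 0.0 (shut) to 1.0 (fully open).
Only numpy, scipy, OpenCV 4.12 (cv2) and the standard library are available. Lean on these libraries where they do the work, as an engineer would, in place of code of your own. Each camera call takes 0.05 s, during which the arm holds its last target.

### The job

Only one of the three weighted tray stops on the serving counter still has sound pads: drag each of them about 7 cm along the counter, without bearing down on it, and feel which one drags clearly heavier; lift none before all three have been dragged. Then stand that one gently in the middle of the sloping ledge, flat on the board, let go, and leave the two worn ones standing on the counter. No stop may be tipped over or slide down the ledge, and the other things stay where they are.

Things in the scene. Friction and masses are not known exactly. Their poses are not given: they have to be found in the camera images.
- stop_a: one of three look-alike weighted tray stops: steel base 96 (x) x 80 (y) mm, its top 24 mm up, on four flat pads; from its middle stands an upright fin 16 mm thick (x), 56 mm long (y), top 92 mm above the counter, to be gripped across its thickness or pushed on a broad side. About 0.9 kg. Origin: centre of the underside; x normal to the fin's broad sides, z up
- stop_b: another stop, same shape, origin and axes as stop_a. All start standing free on the counter. With nothing pressing on or lifting it, the stop with sound pads drags with about 4 to 5.9 N, the two worn ones with 0.8 to 1.3 N; neither name nor look tells which is sound
- stop_c: another stop, same shape, origin and axes as stop_a. Weights differ by up to 10 per cent. Pushed higher than about 60 mm above the counter the sound stop may tip; the start leaves each room to slide 80 mm along its own x, both ways
- ledge_board: wooden board of the fixed sloping pick-up ledge, 240 (x) x 160 (y) x 12 mm, bare. Origin: centre of its underside, 36 mm above the counter; its own z is square to the board (top face at z = 12 mm), x points uphill, away from the robot. It slopes 0.26 rad, the low end near the robot. A worn stop slides off it, the sound one stays
- pot_a: small lidded sauce pot, 40 mm across, 31 mm high, 0.05 kg, loose bystander standing about 80 mm to the +y side of stop_a's centre at the start. Origin: centre of its underside.
- pot_b: small lidded sauce pot, 40 mm across, 31 mm high, 0.05 kg, loose bystander standing about 80 mm to the +y side of stop_b's centre at the start. Origin: centre of its underside.
- pot_c: small lidded sauce pot, 40 mm across, 31 mm high, 0.05 kg, loose bystander standing about 80 mm to the +y side of stop_c's centre at the start. Origin: centre of its underside.
- meal_box: closed white meal box 118 x 168 x 52 mm with clear lid, loose bystander at the back. Origin: centre of its underside.
- shaker: white shaker jar, 44 mm across, 85 mm high, loose bystander at the back. Origin: centre of its underside.
- drink_cup: white empty drinking cup, 76 mm across the rim, 90 mm high, loose bystander at the back. Origin: centre of its underside.
- spoon: serving spoon lying flat at the back, loose bystander. Origin: underside, near its middle.
Not all that is in view belongs to the job. What is shaped like the stop_a but black or orange is not meant.

How it is judged:
By the outcome, as a careful person would: the job done as asked, in the order asked, and still so for the second after the job is handed in, with the robot touching nothing.
It also fails if it takes over 72 s, if anything falls off the work surface, if the arm or the gripper's body presses on something with over 40 N, if the wrist force passes 120 N, or if a joint passes its speed limit or range.

## Working session

There is one attempt and no reset: what is moved stays moved. The work goes in short steps, Python scripts to look and compute and a shell command to move; the robot and the scene stay as the last step left them, time stands still between calls to the robot, and variables do not carry over. Pictures are saved under pics/ and viewed, and the job is handed in when it is done.

```bash
mkdir -p pics; ls; python3 - <<'E'
from station import robot
import cv2
for n in("side","top"):
    cv2.imwrite(f"pics/{n}0.png",robot.get_image(n)[:,:,::-1])
    c=robot.camera_info(n);print(n,c)
print(robot.read_state())
E
```

```text
pics
side {'intrinsics': array([[435.68772266,   0.        , 277.22444033],
       [  0.        , 435.68772266, 209.25149278],
       [  0.        ,   0.        ,   1.        ]]), 'R': array([[ 0.99402626, -0.10893185,  0.00675653],
       [-0.07324464, -0.71170671, -0.69864783],
       [ 0.08091366,  0.69397941, -0.71543383]]), 't': array([-533.49370261,  121.14862622, 1200.80814455])}
top {'intrinsics': array([[393.83492372,   0.        , 282.58179888],
       [  0.        , 393.83492372, 202.66249765],
       [  0.        ,   0.        ,   1.        ]]), 'R': array([[-0.02836404, -0.99956266,  0.00836529],
       [-0.99676159,  0.02765263, -0.07550936],
       [ 0.07524502, -0.01047995, -0.99711   ]]), 't': array([ 46.71493935, 559.94303307, 941.21943065])}
{'clock': 0.1, 'qpos': array([ 1.27000909e+00,  2.38710879e-01, -1.41507069e-02,  1.31921565e+00,
       -7.24227963e-06,  1.57079971e+00]), 'joint_velocities': array([-0.00184175, -0.0012669 ,  0.00139365,  0.00106301, -0.00012674,
       -0.00024553]), 'effort': array([-1.63348090e-03, -5.39719391e+01,  3.46996987e+01,  1.34341931e-02,
       -1.07430992e-04, -1.57198338e-05]), 'eef_pos': array([155.43496277, 501.07390287, 230.75461148]), 'eef_rot': array([-4.70673872e-01, -3.10594684e+00,  1.99092603e-03]), 'wrist_force': array([ 0.18421069, -0.52005838,  0.44014489]), 'wrist_torque': array([ 0.02196328,  0.00515737, -0.0029813 ]), 'gripper_width': 0.9994473375567462}
```

View pics/side0.png

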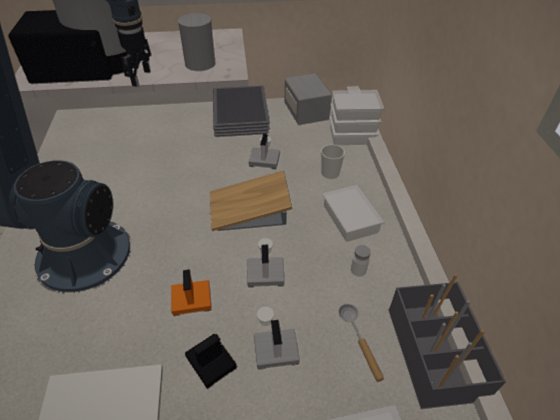

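View pics/top0.png

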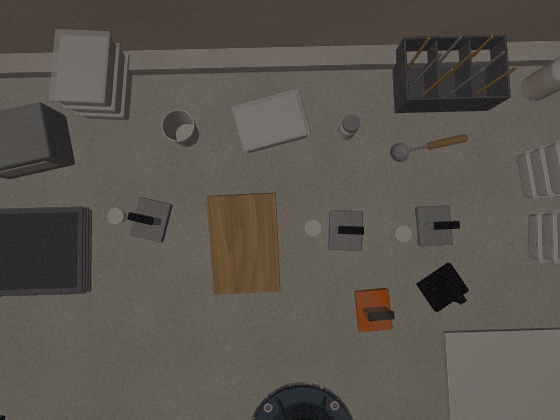

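```bash
python3 - <<'E'
import cv2,numpy as np
t=cv2.imread("pics/top0.png")
A=cv2.resize(t[190:250,95:185],None,fx=6,fy=6,interpolation=cv2.INTER_CUBIC)
B=cv2.resize(t[195:260,290:470],None,fx=4.4,fy=4.4,interpolation=cv2.INTER_CUBIC)
C=cv2.resize(t[180:305,195:295],None,fx=4.5,fy=4.5,interpolation=cv2.INTER_CUBIC)
for n,i in zip("ABC",(A,B,C)):cv2.imwrite(f"pics/c{n}.png",np.clip(i*1.5,0,255).astype('uint8'))
E
```

```text
(no output)
```

View pics/cA.png

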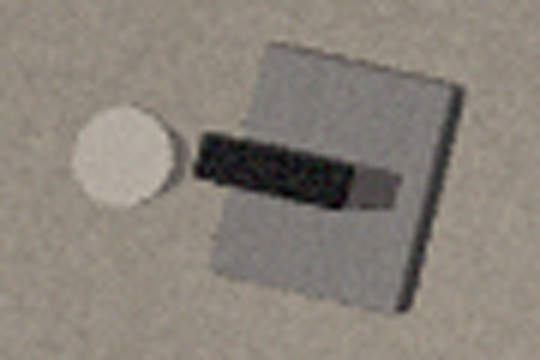

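View pics/cB.png

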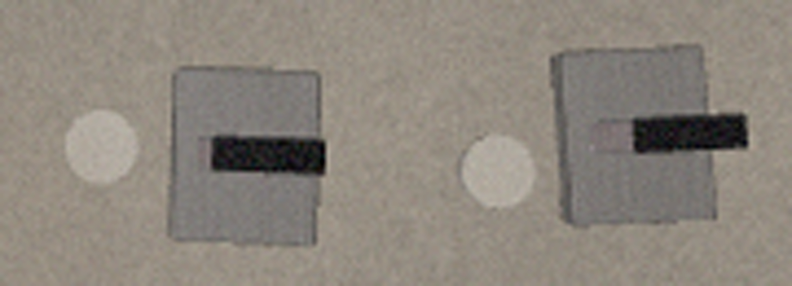

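View pics/cC.png

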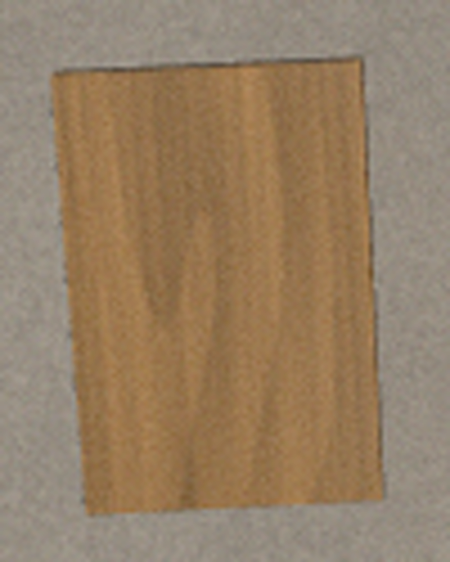

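```bash
cat > h.py <<'E'
import numpy as np
from station import robot
from scipy.optimize import least_squares
from scipy.spatial.transform import Rotation as Rn
def proj(n,X):
    c=robot.camera_info(n);p=(c["R"]@np.atleast_2d(X).T).T+c["t"];q=(c["intrinsics"]@p.T).T
    return q[:,:2]/q[:,2:]
def ray(n,uv,z):
    c=robot.camera_info(n);d=c["R"].T@np.linalg.inv(c["intrinsics"])@np.array([uv[0],uv[1],1.]);o=-c["R"].T@c["t"]
    return o+d*(z-o[2])/d[2]
def fit(n,L,uv,tilt=0,z0=0):
    L=np.array(L,float);uv=np.array(uv,float)
    def W(p):
        R=Rn.from_euler('zy',[p[2],-tilt]).as_matrix();return (R@L.T).T+[p[0],p[1],z0]
    x0=ray(n,uv.mean(0),50)
    r=least_squares(lambda p:(proj(n,W(p))-uv).ravel(),[x0[0],x0[1],0],x_scale=[10,10,.1])
    return r.x,r.fun.reshape(-1,2)
def un(c,s,o):return (np.array(c,float)+.5)/s-.5+np.array(o)
B=[(48,40,24),(48,-40,24),(-48,-40,24),(-48,40,24)]
F=[(8,28,92),(8,-28,92),(-8,-28,92),(-8,28,92)]
E
python3 - <<'E'
from h import *
np.set_printoptions(precision=2,suppress=True)
s=6;o=(95,190)
print(fit("top",[B[0],B[1],B[2],B[3]]+F,un([(270,45),(450,85),(398,308),(215,270),(205,133),(355,165),(343,208),(195,176)],6,o)))
o=(290,195)
print(fit("top",B+F,un([(175,67),(320,72),(316,244),(172,239),(212,136),(325,138),(325,174),(211,171)],4.4,o)))
print(fit("top",B+F,un([(563,52),(702,45),(716,218),(573,222),(634,117),(746,114),(748,149),(635,152)],4.4,o)))
T=[(120,80,12),(120,-80,12),(-120,-80,12),(-120,80,12)]
print(fit("top",T,un([(53,72),(362,59),(384,498),(90,515)],4.5,(195,180)),.26,36))
for u in [(116,216),(313,229),(403,234)]:print(ray("top",u,31))
E
```

```text
(array([530.01, 352.59,  -0.24]), array([[-0.83, -0.82],
       [ 1.28, -0.62],
       [ 0.78,  1.04],
       [-1.07,  0.42],
       [ 0.25,  0.16],
       [-0.48,  0.03],
       [-0.14, -0.18],
       [ 0.22, -0.06]]))
(array([ 490.26, -119.68,   -0.06]), array([[ 0.08, -0.18],
       [-0.07, -0.28],
       [ 0.21,  0.27],
       [-0.11,  0.38],
       [ 0.43,  0.27],
       [-0.46,  0.59],
       [-0.57, -0.48],
       [ 0.51, -0.57]]))
(array([ 495.51, -337.47,    0.01]), array([[-0.42, -0.28],
       [ 0.59,  0.12],
       [ 0.13,  0.27],
       [-0.22,  0.6 ],
       [ 0.33,  0.38],
       [-0.5 ,  0.16],
       [-0.46, -0.72],
       [ 0.57, -0.49]]))
(array([466.27, 124.64,   0.02]), array([[-0.47,  0.16],
       [ 0.44, -0.32],
       [ 0.51,  0.3 ],
       [-0.49, -0.15]]))
[539.25 432.15  31.  ]
[494.7  -40.29  31.  ]
[ 476.54 -256.78   31.  ]
```

```bash
python3 - <<'E'
from h import *
import cv2
im=cv2.resize(cv2.imread("pics/side0.png"),None,fx=3,fy=3,interpolation=cv2.INTER_CUBIC)
im2=cv2.resize(cv2.imread("pics/top0.png"),None,fx=3,fy=3,interpolation=cv2.INTER_CUBIC)
def dr(L,p,tilt=0,z0=0):
    R=Rn.from_euler('zy',[p[2],-tilt]).as_matrix()
    X=(R@np.array(L,float).T).T+[p[0],p[1],z0]
    for n,i in(("side",im),("top",im2)):
        q=(proj(n,X)+.5)*3-.5
        cv2.polylines(i,[np.round(q).astype(int)],True,(0,255,255),1)
B0=[(a,b,0) for a,b,_ in B]
for p in[(530,352.6,-.24),(490.3,-119.7,-.06),(495.5,-337.5,.01)]:
    for l in(B,F,B0):dr(l,p)
T=[(120,80,12),(120,-80,12),(-120,-80,12),(-120,80,12)]
dr(T,(466.3,124.6,.02),.26,36)
cv2.imwrite("pics/ov1.png",im[380:960,560:960]); cv2.imwrite("pics/ov1b.png",im[810:1110,600:960])
cv2.imwrite("pics/ov2.png",im2[540:930,250:900]);cv2.imwrite("pics/ov2b.png",im2[560:780,900:1420])
E
```

```text
(no output)
```

View pics/ov1.png

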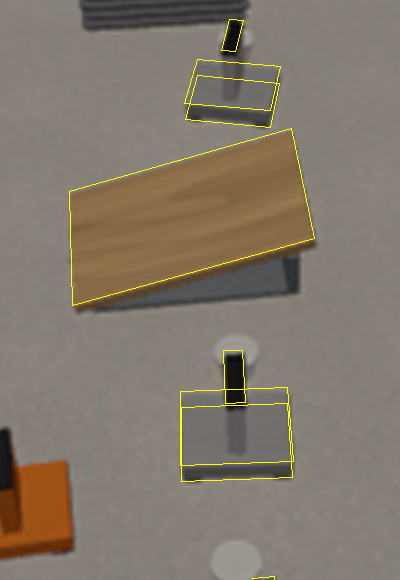

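View pics/ov1b.png

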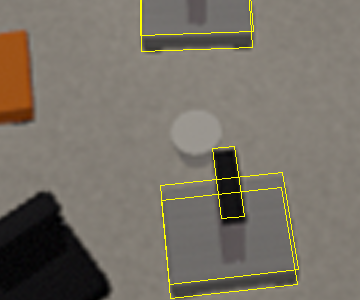

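View pics/ov2.png

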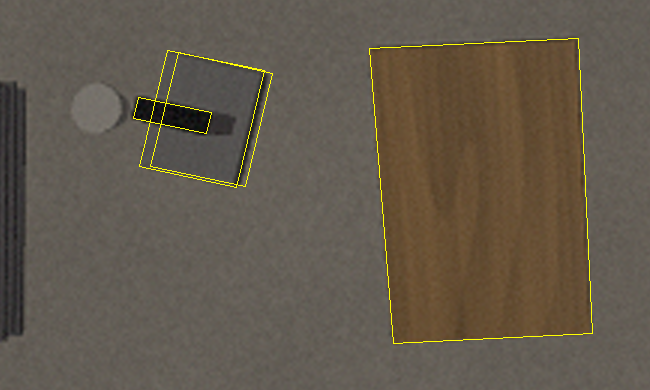

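View pics/ov2b.png

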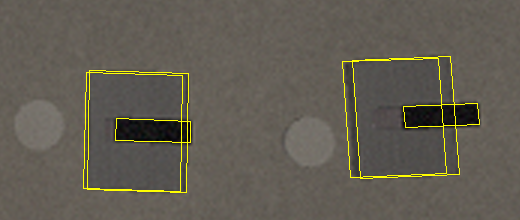

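```bash
cat >> h.py <<'E'
def down(yaw,tilt=0,flip=1):
    # tool y along +-(stop x), tool z = -stop z
    S=Rn.from_euler('zy',[yaw,-tilt]).as_matrix()
    y=flip*S[:,0];z=-S[:,2];return np.c_[np.cross(y,z),y,z]
def delta(P,R):
    s=robot.read_state();C=Rn.from_rotvec(s["eef_rot"]).as_matrix()
    np.set_printoptions(precision=2,suppress=True)
    t=Rn.from_matrix(C.T@R).as_rotvec(degrees=True)
    print("shift now-axes",C.T@(np.array(P)-s["eef_pos"]),"turn",t,"shift in new axes",R.T@(np.array(P)-s["eef_pos"]))
def show():
    s=robot.read_state();print(s["clock"],s["eef_pos"],s["wrist_force"],s["gripper_width"],s["qpos"])
    C=Rn.from_rotvec(s["eef_rot"]).as_matrix();print(C)
E
python3 - <<'E'
from h import *
show()
for f in(1,-1):delta((530,352.6,150),down(-.24,0,f))
E
```

```text
0.1 [155.43496277 501.07390287 230.75461148] [ 0.18421069 -0.52005838  0.44014489] 0.9994473375567462 [ 1.27000909e+00  2.38710879e-01 -1.41507069e-02  1.31921565e+00
 -7.24227963e-06  1.57079971e+00]
[[-9.55102550e-01  2.96275176e-01 -3.72581013e-04]
 [ 2.96275410e-01  9.55101764e-01 -1.22554779e-03]
 [-7.24660404e-06 -1.28091041e-03 -9.99999180e-01]]
shift now-axes [-401.74  -30.73   80.8 ] turn [-0.06  0.06 86.52] shift in new axes [-55.18 399.12  80.75]
shift now-axes [-401.74  -30.73   80.8 ] turn [ -0.06  -0.06 -93.48] shift in new axes [  55.18 -399.12   80.75]
```

```bash
python3 -m inch '[[100,[-20,-1.5,0],[0,0,0]],[100,[-36,-2.8,0],[0,0,0]],[100,[-36,-2.8,0],[0,0,0]],[100,[-36,-2.8,0],[0,0,0]],[100,[-36,-2.8,0],[0,0,0]],[100,[-36,-2.8,0],[0,0,0]],[100,[-36,-2.8,0],[0,0,0]],[100,[-36,-2.8,0],[0,0,0]],[100,[-36,-2.8,0],[0,0,0]],[100,[-36,-2.8,0],[0,0,0]],[100,[-36,-2.8,0],[0,0,0]],[100,[-22,-1.6,0],[0,0,0]]]' 
python3 -m inch '[[100,[0,0,6],[0,0,7.1]],[100,[0,0,6],[0,0,7.1]],[100,[0,0,6],[0,0,7.1]],[100,[0,0,6],[0,0,7.1]],[100,[0,0,6],[0,0,7.1]],[100,[0,0,6],[0,0,7.1]],[100,[0,0,6],[0,0,7.1]],[100,[0,0,6],[0,0,7.1]],[100,[0,0,6],[0,0,7.1]],[100,[0,0,6],[0,0,7.1]],[100,[0,0,6],[0,0,7.1]],[100,[0,0,6],[0,0,7.1]],[100,[0,0,0],[0,0,1.4]],[100,[0,0,0],[0,0,0]]]'
python3 - <<'E'
from h import *
show()
delta((530,352.6,31),down(-.24))
E
```

```text
clock: 1.1
eef_pos: [533.1, 350.8, 230.5]
eef_rot: [0.473, 3.106, -0.001]
wrist_force: [-0.6, 1.4, -0.6]
gripper_width: 0.606
clock: 2.27
eef_pos: [530.0, 352.4, 158.8]
eef_rot: [-2.471, -1.94, 0.002]
wrist_force: [0.7, 0.0, -0.3]
gripper_width: 0.605
2.2667 [529.9697269  352.35433351 158.75499723] [ 0.73101613  0.01099378 -0.29045564] 0.604779379799402 [ 5.86777154e-01  4.59485103e-01  1.31986387e-01  1.24469423e+00
 -5.83209239e-05  2.39743519e+00]
[[ 2.37567655e-01  9.71370337e-01 -1.13071354e-03]
 [ 9.71370409e-01 -2.37568629e-01 -8.21845055e-04]
 [-1.06693797e-03 -9.03097874e-04 -9.99999023e-01]]
shift now-axes [  0.38   0.09 127.75] turn [-0.05  0.06  0.01] shift in new axes [  0.25  -0.03 127.75]
```

```bash
python3 -m inch '[[100,[0,0,15],[0,0,0]],[100,[0,0,25],[0,0,0]],[100,[0,0,20],[0,0,0]],[100,[0,0,5],[0,0,0]],[100,[0,0,0],[0,0,0]]]' 
python3 - <<'E'
from h import *
import cv2
for n in("side","top"):
    i=robot.get_image(n); p=proj(n,[530,352.6,60])[0].astype(int);print(p)
    i=i[max(0,p[1]-50):p[1]+50,p[0]-60:p[0]+60,::-1]
    cv2.imwrite(f"pics/L1{n}.png",np.clip(cv2.resize(i,None,fx=5,fy=5)*1.4,0,255).astype('uint8'))
E
```

```text
clock: 2.68
eef_pos: [529.5, 352.0, 93.1]
eef_rot: [-2.47, -1.941, 0.005]
wrist_force: [-0.2, -0.0, -0.1]
gripper_width: 0.61
[263 145]
[145 218]
```

View pics/L1side.png

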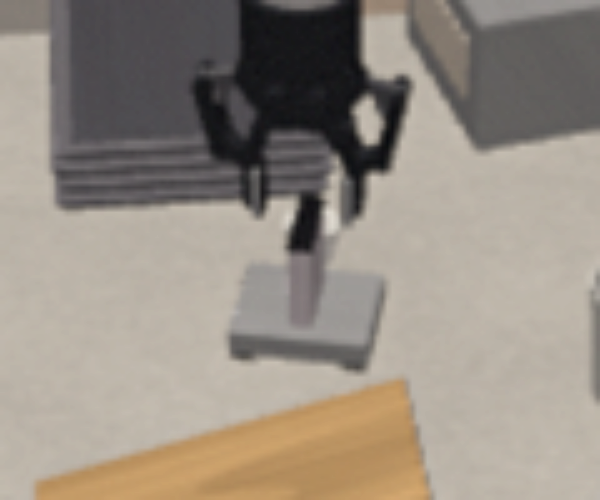

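View pics/L1top.png

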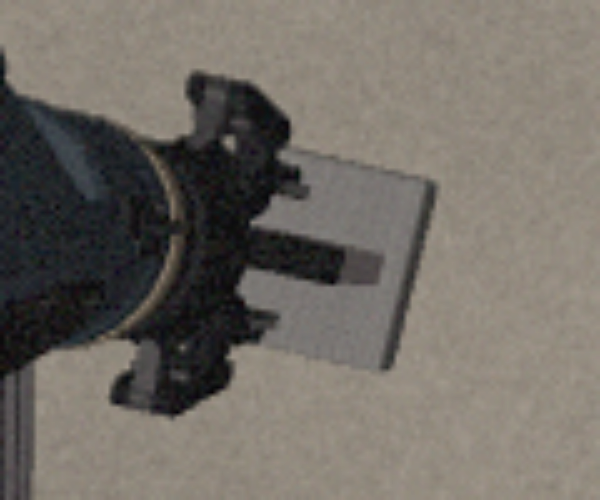

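```bash
python3 -m inch '[[100,[0,0,20],[0,0,0]],[100,[0,0,25],[0,0,0]],[100,[0,0,13],[0,0,0]],[100,[0,0,3],[0,0,0]],[100,[0,0,0],[0,0,0]]]' && python3 -m inch '[[100,[0,-4,0],[0,0,0]],[100,[0,-4,0],[0,0,0]]]'; python3 -m inch '[[100,[0,-4,0],[0,0,0]],[100,[0,-3,0],[0,0,0]]]'; python3 -m inch '[[100,[0,-3,0],[0,0,0]],[100,[0,-3,0],[0,0,0]]]';python3 -m inch '[[100,[0,-3,0],[0,0,0]],[100,[0,-3,0],[0,0,0]]]'
```

```text
clock: 3.2
eef_pos: [530.5, 352.7, 33.8]
eef_rot: [2.472, 1.938, 0.0]
wrist_force: [-0.4, 0.3, 0.7]
gripper_width: 0.609
clock: 3.37
eef_pos: [523.3, 355.1, 35.0]
eef_rot: [2.473, 1.937, 0.004]
wrist_force: [0.2, -0.0, -0.4]
gripper_width: 0.61
clock: 3.53
eef_pos: [515.5, 356.6, 34.3]
eef_rot: [2.472, 1.938, 0.002]
wrist_force: [-0.5, 0.1, -0.2]
gripper_width: 0.605
clock: 3.7
eef_pos: [510.7, 357.9, 34.0]
eef_rot: [2.472, 1.937, 0.003]
wrist_force: [5.1, -1.1, 1.2]
gripper_width: 0.611
clock: 3.87
eef_pos: [505.2, 359.3, 34.0]
eef_rot: [2.472, 1.936, 0.004]
wrist_force: [5.4, -1.4, 1.8]
gripper_width: 0.609
```

```bash
for k in 1 2 3; do python3 -m inch '[[100,[0,-3,0],[0,0,0]],[100,[0,-3,0],[0,0,0]],[100,[0,-3,0],[0,0,0]],[100,[0,-3,0],[0,0,0]],[100,[0,-3,0],[0,0,0]],[100,[0,-3,0],[0,0,0]]]'; done;  python3 -m inch '[[100,[0,-3,0],[0,0,0]],[100,[0,-3,0],[0,0,0]]]'
python3 - <<'E'
from h import *
import cv2
for n in("side","top"):
    i=robot.get_image(n); p=proj(n,[462,369,50])[0].astype(int);print(p)
    i=i[max(0,p[1]-50):p[1]+50,p[0]-60:p[0]+60,::-1]
    cv2.imwrite(f"pics/L2{n}.png",np.clip(cv2.resize(i,None,fx=5,fy=5)*1.4,0,255).astype('uint8'))
E
```

```text
clock: 4.37
eef_pos: [487.8, 363.6, 34.0]
eef_rot: [2.472, 1.936, 0.004]
wrist_force: [5.4, -1.1, 1.5]
gripper_width: 0.612
clock: 4.87
eef_pos: [470.3, 367.9, 34.0]
eef_rot: [2.472, 1.936, 0.004]
wrist_force: [5.6, -1.2, 1.6]
gripper_width: 0.609
clock: 5.37
eef_pos: [452.8, 372.2, 34.0]
eef_rot: [2.472, 1.936, 0.004]
wrist_force: [6.7, -1.4, 1.5]
gripper_width: 0.607
clock: 5.53
eef_pos: [447.0, 373.7, 34.0]
eef_rot: [2.472, 1.936, 0.004]
wrist_force: [5.1, -1.7, 0.7]
gripper_width: 0.614
[243 146]
[139 247]
```

View pics/L2side.png

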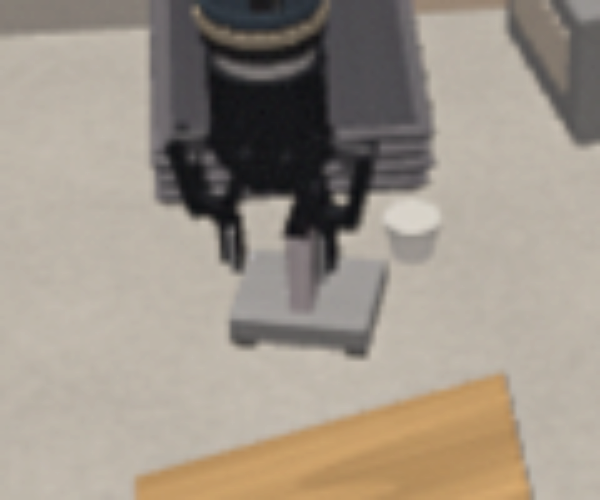

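View pics/L2top.png

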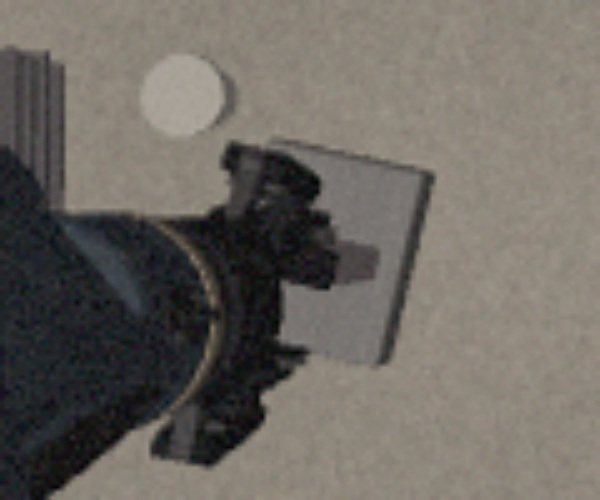

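```bash
python3 -m inch '[[100,[0,8,0],[0,0,0]],[100,[0,9,0],[0,0,0]],[100,[0,0,0],[0,0,0]],[100,[0,0,-25],[0,0,0]],[100,[0,0,-40],[0,0,0]],[100,[0,0,-40],[0,0,0]],[100,[0,0,-15],[0,0,0]]]' && python3 - <<'E'
from h import *
import cv2
delta((490.3,-119.7,93),down(-.06))
i=robot.get_image("top")[:,:,::-1]
i=i[200:290,80:200]
cv2.imwrite(f"pics/L3.png",np.clip(cv2.resize(i,None,fx=6,fy=6,interpolation=2)*1.4,0,255).astype('uint8'))
E
```

```text
clock: 6.22
eef_pos: [463.8, 370.1, 158.2]
eef_rot: [-2.473, -1.937, -0.008]
wrist_force: [1.1, 1.0, 0.7]
gripper_width: 0.607
shift now-axes [-469.49  142.88   63.68] turn [  0.18  -0.22 -10.42] shift in new axes [-487.37   55.81   65.21]
```

View pics/L3.png

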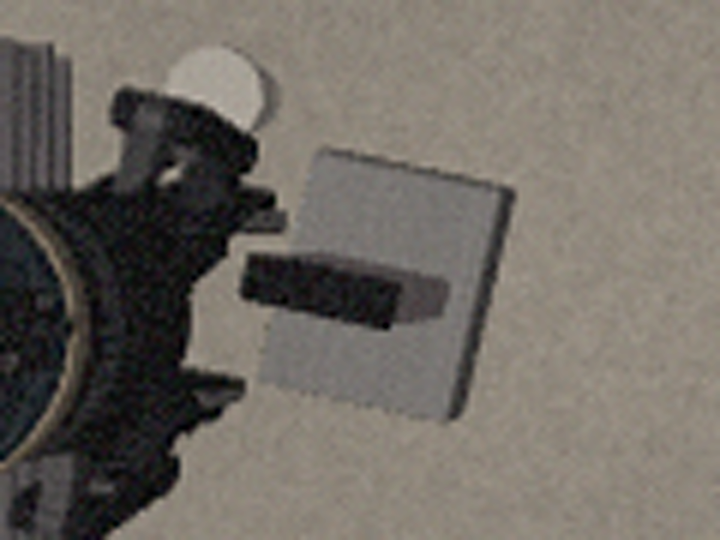

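```bash
python3 -m inch '[[100,[-20,6.1,0],[0,0,0]],[100,[-38,11.6,0],[0,0,0]],[100,[-38,11.6,0],[0,0,0]],[100,[-38,11.6,0],[0,0,0]],[100,[-38,11.6,0],[0,0,0]],[100,[-38,11.6,0],[0,0,0]],[100,[-38,11.6,0],[0,0,0]],[100,[-38,11.6,0],[0,0,0]],[100,[-38,11.6,0],[0,0,0]],[100,[-38,11.6,0],[0,0,0]],[100,[-38,11.6,0],[0,0,0]],[100,[-38,11.6,0],[0,0,0]],[100,[-31.5,9.2,0],[0,0,0]],[100,[0,0,0],[0,0,-5.2]],[100,[0,0,0],[0,0,-5.2]],[100,[0,0,0],[0,0,0]]]' && python3 - <<'E'
from h import *
delta((490.3,-119.7,33.5),down(-.06))
E
```

```text
clock: 7.6
eef_pos: [488.3, -121.7, 152.7]
eef_rot: [-2.284, -2.155, 0.001]
wrist_force: [0.9, -0.4, 0.3]
gripper_width: 0.613
shift now-axes [  2.04   2.01 119.16] turn [-0.08 -0.03  0.12] shift in new axes [  2.1    1.85 119.16]
```

```bash
python3 -m inch '[[100,[2,2,10],[0,0,0]],[100,[0,0,20],[0,0,0]],[100,[0,0,20],[0,0,0]],[100,[0,0,5],[0,0,0]],[100,[0,0,0],[0,0,0]]]'
python3 - <<'E'
from h import *
import cv2
for n in("side","top"):
    i=robot.get_image(n); p=proj(n,[490,-120,60])[0].astype(int);print(p)
    i=i[max(0,p[1]-50):p[1]+50,p[0]-60:p[0]+60,::-1]
    cv2.imwrite(f"pics/M1{n}.png",np.clip(cv2.resize(i,None,fx=5,fy=5)*1.4,0,255).astype('uint8'))
show()
E
```

```text
clock: 8.02
eef_pos: [489.6, -118.0, 96.5]
eef_rot: [-2.286, -2.15, 0.003]
wrist_force: [0.3, 0.3, 0.8]
gripper_width: 0.605
[264 259]
[348 229]
8.1167 [ 491.06109748 -118.52683687   98.5254402 ] [-0.26418316 -0.0364078   1.20915706] 0.6071603985084132 [-2.36786920e-01  2.87450062e-01 -3.03226893e-01  9.80364806e-01
 -8.55003063e-05  1.39445532e+00]
[[ 6.04091001e-02  9.98173669e-01 -2.58642680e-04]
 [ 9.98173702e-01 -6.04091087e-02 -2.55404611e-05]
 [-4.11181895e-05 -2.56627445e-04 -9.99999966e-01]]
```

View pics/M1side.png

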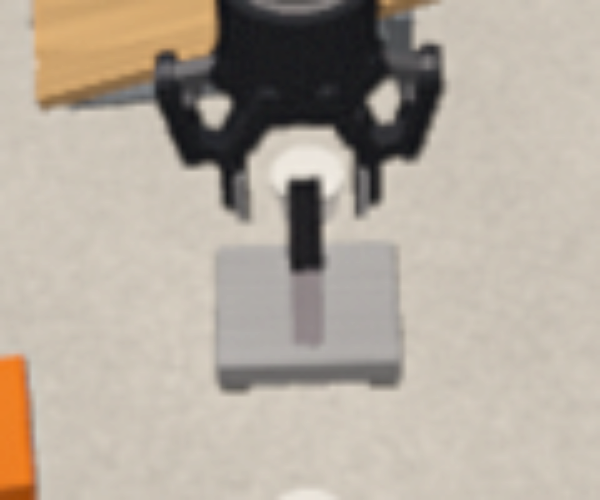

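View pics/M1top.png

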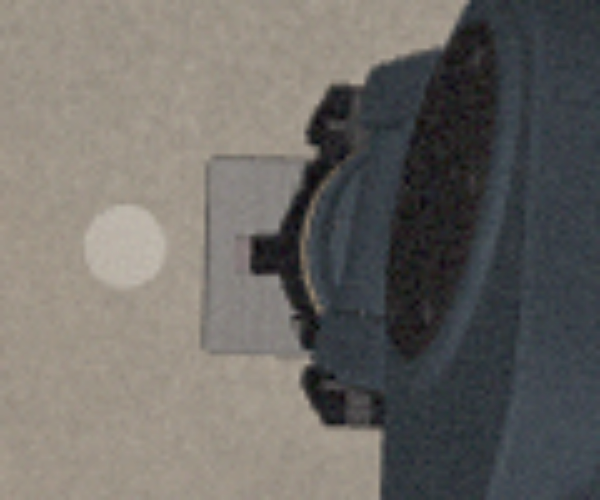

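```bash
python3 -m inch '[[100,[0,0,20],[0,0,0]],[100,[0,0,25],[0,0,0]],[100,[0,0,16],[0,0,0]],[100,[0,0,3.5],[0,0,0]],[100,[0,0,0],[0,0,0]]]' && python3 -m inch '[[100,[0,4,0],[0,0,0]],[100,[0,4,0],[0,0,0]],[100,[0,4,0],[0,0,0]],[100,[0,3,0],[0,0,0]]]'; python3 -m inch '[[100,[0,3,0],[0,0,0]],[100,[0,3,0],[0,0,0]],[100,[0,3,0],[0,0,0]],[100,[0,3,0],[0,0,0]]]'
```

```text
clock: 8.53
eef_pos: [490.8, -118.8, 33.9]
eef_rot: [-2.287, -2.153, 0.001]
wrist_force: [1.4, 0.7, 0.4]
gripper_width: 0.607
clock: 8.87
eef_pos: [507.3, -120.0, 34.8]
eef_rot: [2.286, 2.153, 0.002]
wrist_force: [-0.4, -0.0, 0.3]
gripper_width: 0.605
clock: 9.2
eef_pos: [517.8, -120.5, 33.8]
eef_rot: [-2.287, -2.154, 0.001]
wrist_force: [-1.6, -0.3, 1.9]
gripper_width: 0.611
```

```bash
for k in 1 2 3; do python3 -m inch '[[100,[0,3,0],[0,0,0]],[100,[0,3,0],[0,0,0]],[100,[0,3,0],[0,0,0]],[100,[0,3,0],[0,0,0]],[100,[0,3,0],[0,0,0]],[100,[0,3,0],[0,0,0]]]'; done;  python3 -m inch '[[100,[0,3,0],[0,0,0]],[100,[0,2,0],[0,0,0]]]'
```

```text
clock: 9.7
eef_pos: [536.1, -121.6, 33.8]
eef_rot: [-2.287, -2.154, 0.0]
wrist_force: [-3.4, -1.4, 1.2]
gripper_width: 0.608
clock: 10.2
eef_pos: [554.1, -122.7, 33.8]
eef_rot: [2.287, 2.154, -0.0]
wrist_force: [-2.4, 0.2, 1.8]
gripper_width: 0.607
clock: 10.7
eef_pos: [572.0, -123.8, 33.8]
eef_rot: [2.287, 2.154, -0.0]
wrist_force: [-2.0, 0.2, 1.8]
gripper_width: 0.61
clock: 10.87
eef_pos: [577.2, -124.1, 33.8]
eef_rot: [2.287, 2.154, 0.0]
wrist_force: [-2.2, 0.4, 1.0]
gripper_width: 0.607
```

```bash
python3 -m inch '[[100,[0,-8,0],[0,0,0]],[100,[0,-9,0],[0,0,0]],[100,[0,0,0],[0,0,0]],[100,[0,0,-25],[0,0,0]],[100,[0,0,-40],[0,0,0]],[100,[0,0,-40],[0,0,0]],[100,[0,0,-10],[0,0,0]],[100,[0,0,0],[0,0,0]]]' && python3 - <<'E'
from h import *
import cv2
delta((495.5,-337.5,93),down(0.015))
i=robot.get_image("top")[:,:,::-1]
i=i[150:250,290:470]
cv2.imwrite(f"pics/M3.png",np.clip(cv2.resize(i,None,fx=4.4,fy=4.4,interpolation=2)*1.4,0,255).astype('uint8'))
E
```

```text
clock: 11.53
eef_pos: [561.7, -123.5, 152.8]
eef_rot: [2.283, 2.15, 0.006]
wrist_force: [0.1, -0.4, -0.1]
gripper_width: 0.605
shift now-axes [-217.54  -53.61   59.69] turn [ 0.4   0.08 -4.3 ] shift in new axes [-213.    -69.37   59.82]
```

View pics/M3.png

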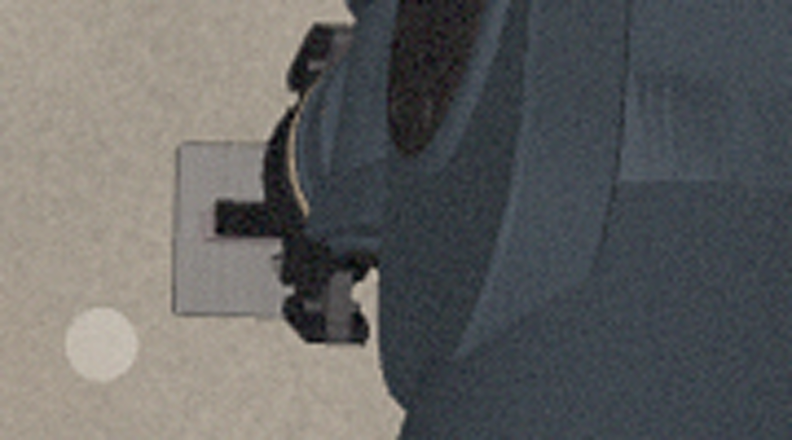

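```bash
python3 -m inch '[[100,[-20,-5,0],[0,0,0]],[100,[-38,-9.4,0],[0,0,0]],[100,[-38,-9.4,0],[0,0,0]],[100,[-38,-9.4,0],[0,0,0]],[100,[-38,-9.4,0],[0,0,0]],[100,[-30,-7,0],[0,0,0]],[100,[-15.5,-4,0],[0,0,0]],[100,[0,0,0],[0,0,-4.3]],[100,[0,0,0],[0,0,0]]]' && python3 - <<'E'
from h import *
delta((495.5,-337.5,33.5),down(.015))
E
```

```text
clock: 12.33
eef_pos: [491.8, -337.6, 146.9]
eef_rot: [-2.202, -2.237, 0.001]
wrist_force: [0.1, -0.3, -0.2]
gripper_width: 0.607
shift now-axes [ -0.14   3.99 113.39] turn [-0.13 -0.09  0.06] shift in new axes [  0.04   3.74 113.4 ]
```

```bash
python3 -m inch '[[100,[0,2.5,10],[0,0,0]],[100,[0,0,20],[0,0,0]],[100,[0,0,18],[0,0,0]],[100,[0,0,5],[0,0,0]],[100,[0,0,0],[0,0,0]],[100,[0,0,0],[0,0,0]]]'
python3 - <<'E'
from h import *
import cv2
for n in("side",):
    i=robot.get_image(n); p=proj(n,[495,-337,60])[0].astype(int);print(p)
    i=i[max(0,p[1]-50):p[1]+50,p[0]-60:p[0]+60,::-1]
    cv2.imwrite(f"pics/R1{n}.png",np.clip(cv2.resize(i,None,fx=5,fy=5)*1.4,0,255).astype('uint8'))
show();delta((495.5,-337.5,33.5),down(.015))
E
```

```text
clock: 12.83
eef_pos: [495.9, -336.2, 95.6]
eef_rot: [-2.204, -2.238, 0.0]
wrist_force: [1.1, 0.0, -0.3]
gripper_width: 0.606
[275 337]
12.8833 [ 496.22572424 -336.62726055   96.31360972] [-0.53820752 -0.32151529  0.29849433] 0.606763578702479 [-5.96026580e-01  4.35790397e-01 -7.55811881e-02  1.05885090e+00
 -7.47331574e-05  9.59643948e-01]
[[-1.51251162e-02  9.99885515e-01  4.32944400e-04]
 [ 9.99885533e-01  1.51252827e-02 -3.83978646e-04]
 [-3.90483093e-04  4.27087120e-04 -9.99999833e-01]]
shift now-axes [-0.84 -0.77 62.81] turn [0.02 0.02 0.01] shift in new axes [-0.86 -0.74 62.81]
```

View pics/R1side.png

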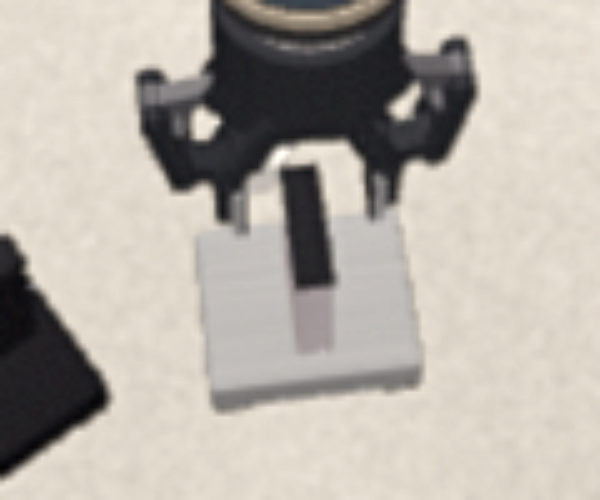

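```bash
python3 -m inch '[[100,[0,0,20],[0,0,0]],[100,[0,0,25],[0,0,0]],[100,[0,0,14],[0,0,0]],[100,[0,0,3.5],[0,0,0]],[100,[0,0,0],[0,0,0]]]' && python3 -m inch '[[100,[0,4,0],[0,0,0]],[100,[0,4,0],[0,0,0]],[100,[0,4,0],[0,0,0]],[100,[0,3,0],[0,0,0]]]'; python3 -m inch '[[100,[0,3,0],[0,0,0]],[100,[0,3,0],[0,0,0]],[100,[0,3,0],[0,0,0]],[100,[0,3,0],[0,0,0]]]'
```

```text
clock: 13.3
eef_pos: [495.7, -336.7, 33.3]
eef_rot: [-2.204, -2.238, 0.0]
wrist_force: [-0.7, -0.0, 0.8]
gripper_width: 0.607
clock: 13.63
eef_pos: [512.0, -337.1, 34.4]
eef_rot: [2.203, 2.237, 0.001]
wrist_force: [0.3, -0.3, 0.4]
gripper_width: 0.609
clock: 13.97
eef_pos: [522.8, -336.5, 33.4]
eef_rot: [-2.205, -2.238, 0.001]
wrist_force: [-2.4, -0.8, 3.2]
gripper_width: 0.609
```

```bash
for k in 1 2 3; do python3 -m inch '[[100,[0,3,0],[0,0,0]],[100,[0,3,0],[0,0,0]],[100,[0,3,0],[0,0,0]],[100,[0,3,0],[0,0,0]],[100,[0,3,0],[0,0,0]],[100,[0,3,0],[0,0,0]]]'; done;  python3 -m inch '[[100,[0,3,0],[0,0,0]],[100,[0,2,0],[0,0,0]]]'
```

```text
clock: 14.47
eef_pos: [541.0, -336.2, 33.3]
eef_rot: [-2.205, -2.238, 0.0]
wrist_force: [-2.0, -0.4, 2.3]
gripper_width: 0.605
clock: 14.97
eef_pos: [559.1, -335.9, 33.4]
eef_rot: [2.205, 2.238, -0.0]
wrist_force: [-1.6, 0.1, 2.2]
gripper_width: 0.607
clock: 15.47
eef_pos: [577.0, -335.6, 33.3]
eef_rot: [2.205, 2.238, -0.0]
wrist_force: [-2.5, 0.7, 2.6]
gripper_width: 0.61
clock: 15.63
eef_pos: [582.2, -335.5, 33.3]
eef_rot: [2.204, 2.238, 0.0]
wrist_force: [-2.7, 0.0, 0.8]
gripper_width: 0.611
```

```bash
python3 -m inch '[[100,[0,-8,0],[0,0,0]],[100,[0,-9,0],[0,0,0]],[100,[0,0,0],[0,0,0]],[100,[0,0,-25],[0,0,0]],[100,[0,0,-40],[0,0,0]],[100,[0,0,-40],[0,0,0]],[100,[0,0,-20],[0,0,0]],[100,[0,0,0],[0,0,0]]]' && python3 - <<'E'
from h import *
import cv2
i=robot.get_image("top")[:,:,::-1];cv2.imwrite("pics/t4.png",i)
j=robot.get_image("side")[:,:,::-1];cv2.imwrite("pics/s4.png",j)
i=i[200:290,80:200]
cv2.imwrite(f"pics/L4.png",np.clip(cv2.resize(i,None,fx=6,fy=6,interpolation=2)*1.4,0,255).astype('uint8'))
E
```

```text
clock: 16.3
eef_pos: [566.6, -337.2, 164.4]
eef_rot: [2.199, 2.232, 0.003]
wrist_force: [-0.2, -0.3, -0.4]
gripper_width: 0.605
```

View pics/L4.png

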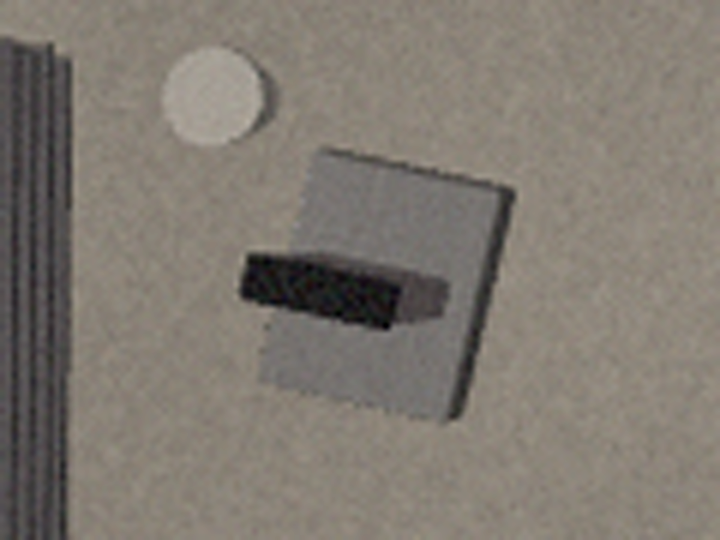

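View pics/s4.png

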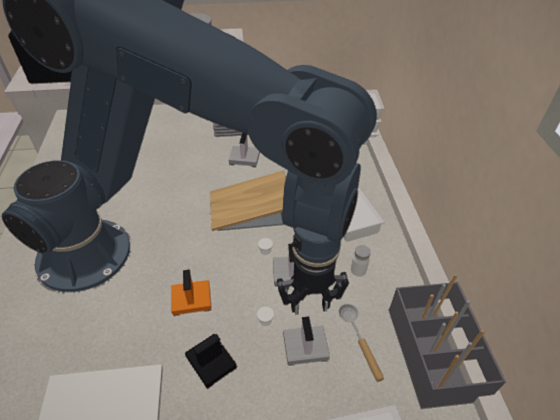

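```bash
python3 - <<'E'
from h import *
p,r=fit("top",B+F,un([(323,150),(503,188),(450,418),(262,382),(250,253),(402,285),(390,328),(240,298)],6,(80,200)))
print(p,r.round(1).tolist())
show();delta((p[0],p[1],150),down(p[2]))
E
```

```text
[ 4.63204115e+02  3.68676922e+02 -2.36191209e-01] [[-1.4, -0.6], [0.9, -0.1], [0.6, 0.8], [-0.6, -0.1], [0.5, 0.2], [-0.4, 0.0], [-0.1, -0.1], [0.5, -0.3]]
16.4 [ 564.87876653 -336.13283449  159.37708513] [-0.07247057 -1.00681808 -0.05765032] 0.6064540137870195 [-5.36797326e-01  4.92721533e-01  1.89520968e-01  1.26541761e+00
  4.97633243e-05  1.01917464e+00]
[[-0.01482283  0.99988834  0.00189724]
 [ 0.99988953  0.01482488 -0.00107111]
 [-0.00109912  0.00188116 -0.99999763]]
shift now-axes [706.25 -91.23   8.43] turn [ 0.12  0.05 14.38] shift in new axes [ 661.45 -263.78    9.38]
```

```bash
python3 -m inch '[[100,[20,-2.6,0],[0,0,0]],[100,[39,-5,0],[0,0,0]],[100,[39,-5,0],[0,0,0]],[100,[39,-5,0],[0,0,0]],[100,[39,-5,0],[0,0,0]],[100,[39,-5,0],[0,0,0]],[100,[39,-5,0],[0,0,0]],[100,[39,-5,0],[0,0,0]],[100,[39,-5,0],[0,0,0]],[100,[39,-5,0],[0,0,0]],[100,[39,-5,0],[0,0,0]],[100,[39,-5,0],[0,0,0]],[100,[39,-5,0],[0,0,0]],[100,[39,-5,0],[0,0,0]],[100,[39,-5,0],[0,0,0]],[100,[39,-5,0],[0,0,0]],[100,[39,-5,0],[0,0,0]],[100,[39,-5,0],[0,0,0]],[100,[23,-3.6,0],[0,0,0]],[100,[0,0,0],[0,0,7.1]]]'; python3 -m inch '[[100,[0,0,0],[0,0,7.1]],[100,[0,0,0],[0,0,0]],[100,[0,0,0],[0,0,0]]]'; python3 - <<'E'
from h import *
show();delta((463.2,368.7,34),down(-.236))
E
```

```text
clock: 18.07
eef_pos: [461.1, 372.6, 156.1]
eef_rot: [-2.332, -2.103, 0.003]
wrist_force: [0.5, -1.2, -0.6]
gripper_width: 0.607
clock: 18.32
eef_pos: [462.2, 368.2, 156.9]
eef_rot: [2.461, 1.953, -0.004]
wrist_force: [-0.7, -0.2, 0.6]
gripper_width: 0.608
18.3167 [462.17768268 368.17216068 156.92015357] [-0.70647959 -0.21009242  0.6172113 ] 0.6079893273707843 [ 6.72688918e-01  3.84316111e-01  5.67998864e-03  1.19460261e+00
 -4.37391212e-05  2.47235490e+00]
[[ 0.22687492  0.97392208 -0.00188307]
 [ 0.97392197 -0.2268779  -0.00155605]
 [-0.0019427  -0.00148093 -0.99999702]]
shift now-axes [  0.98   1.06 122.92] turn [-0.08  0.11  0.41] shift in new axes [  0.75   0.87 122.92]
```

```bash
python3 -m inch '[[100,[1,1,20],[0,0,0.4]],[100,[0,0,35],[0,0,0]],[100,[0,0,30],[0,0,0]],[100,[0,0,25],[0,0,0]],[100,[0,0,10],[0,0,0]],[100,[0,0,2],[0,0,0]],[100,[0,0,0],[0,0,0]]]'; python3 - <<'E'
from h import *
show();delta((463.2,368.7,34),down(-.236))
E
```

```text
clock: 18.9
eef_pos: [464.1, 369.1, 36.2]
eef_rot: [2.47, 1.941, -0.001]
wrist_force: [-0.1, -0.4, 1.3]
gripper_width: 0.606
18.9 [464.10210245 369.05584552  36.23572082] [-0.09566414 -0.39737329  1.27771627] 0.6055745155225403 [ 6.71825600e-01  4.78898296e-01 -1.75338676e-01  9.17487186e-01
 -3.07316291e-05  2.48104684e+00]
[[ 2.36172107e-01  9.71710984e-01 -7.07073248e-04]
 [ 9.71710950e-01 -2.36172537e-01 -6.01550103e-04]
 [-7.51524125e-04 -5.45001462e-04 -9.99999569e-01]]
shift now-axes [-0.56 -0.79  2.24] turn [-0.03  0.04 -0.14] shift in new axes [-0.56 -0.79  2.24]
```

Good. Close gently-ish (60 N), then lift.

```bash
python3 -m inch '[[140,[0,-0.7,0],[0,0,0]],[170,[0,0,0],[0,0,0]],[190,[0,0,0],[0,0,0]],[210,[0,0,0],[0,0,0]],[235,[0,0,0],[0,0,0]],[255,[0,0,0],[0,0,0]],[255,[0,0,0],[0,0,0]],[255,[0,0,0],[0,0,0]]]' 60; python3 -m inch '[[255,[0,0,-3],[0,0,0]],[255,[0,0,-5],[0,0,0]],[255,[0,0,-7],[0,0,0]],[255,[0,0,0],[0,0,0]],[255,[0,0,0],[0,0,0]]]'; python3 - <<'E'
from h import *
show()
E
```

```text
clock: 19.57
eef_pos: [464.0, 370.1, 37.6]
eef_rot: [2.471, 1.94, 0.003]
wrist_force: [-0.3, -0.0, 6.0]
gripper_width: 0.182
clock: 19.98
eef_pos: [463.5, 369.7, 51.5]
eef_rot: [2.471, 1.94, 0.001]
wrist_force: [0.8, -0.1, -9.2]
gripper_width: 0.178
19.9833 [463.54355843 369.74557906  51.54324948] [ 0.79998808 -0.10574426 -9.15788385] 0.1783947710720471 [ 6.73313260e-01  4.63443277e-01 -1.56912944e-01  9.50091613e-01
 -1.31603103e-05  2.48378689e+00]
[[ 2.37389135e-01  9.71414597e-01  2.80644015e-04]
 [ 9.71414601e-01 -2.37389195e-01  2.07024651e-04]
 [ 2.67728625e-04  2.23476291e-04 -9.99999939e-01]]
```

```bash
python3 -m inch '[[255,[0,0,-15],[0,0,0]],[255,[0,0,-30],[0,0,0]],[255,[0,0,-35],[0,0,0]],[255,[0,0,-25],[0,0,0]],[255,[0,0,-10],[0,0,0]],[255,[0,0,0],[0,0,0]]]'; python3 - <<'E'
from h import *
show()
Rb=Rn.from_euler('zy',[.02,-.26]).as_matrix()
for h in(60,):
    P=np.array([466.3,124.6,36])+Rb@[0,0,12+37.6+h];print(P)
    delta(P,down(.02,.26)); delta(P,down(.02))
E
```

```text
clock: 20.48
eef_pos: [464.5, 370.5, 168.5]
eef_rot: [2.471, 1.94, 0.007]
wrist_force: [0.4, 0.6, -9.4]
gripper_width: 0.184
20.4833 [464.48821204 370.49301468 168.45136659] [ 0.37364339  0.57589672 -9.38175507] 0.18381951982898936 [ 6.73325687e-01  3.78763083e-01  2.74215185e-02  1.21521047e+00
 -5.27134993e-05  2.48383716e+00]
[[ 0.23742046  0.9714012   0.00335085]
 [ 0.97140129 -0.23742947  0.00260548]
 [ 0.00332655  0.00263642 -0.99999099]]
[438.12397151 124.6        141.9163416 ]
shift now-axes [-245.21   32.7    25.81] turn [-14.67   1.47 -14.82] shift in new axes [-245.2   -37.21   18.87]
shift now-axes [-245.21   32.7    25.81] turn [  0.17  -0.17 -14.88] shift in new axes [-245.32  -31.28   26.54]
```

```bash
sed -i "s/'zy'/'ZY'/g" h.py; python3 -m inch '[[255,[-15,2,0],[0,0,0]],[255,[-30,4,0],[0,0,0]],[255,[-35,4.7,0],[0,0,0]],[255,[-35,4.7,0],[0,0,0]],[255,[-35,4.7,0],[0,0,0]],[255,[-35,4.7,0],[0,0,0]],[255,[-30,4,0],[0,0,0]],[255,[-20,2.7,0],[0,0,0]],[255,[-10,1.3,0],[0,0,0]],[255,[0,0,0],[0,0,-5]],[255,[0,0,0],[0,0,-5]],[255,[0,0,0],[0,0,-4.8]],[255,[0,0,0],[-4,0,0]],[255,[0,0,0],[-4,0,0]],[255,[0,0,0],[-4,0,0]],[255,[0,0,0],[-2.9,0,0]],[255,[0,0,0],[0,0,0]],[255,[0,0,0],[0,0,0]]]'; python3 - <<'E'
from h import *
show()
T=[(120,80,12),(120,-80,12),(-120,-80,12),(-120,80,12)]
b,r=fit("top",T,un([(53,72),(362,59),(384,498),(90,515)],4.5,(195,180)),.26,36);print(b)
Rb=Rn.from_euler('ZY',[b[2],-.26]).as_matrix()
P=np.array([b[0],b[1],36])+Rb@[0,0,12+37.6+30];print(P)
delta(P,down(b[2],.26))
import cv2
for n in("side","top"):
    i=robot.get_image(n)[:,:,::-1];cv2.imwrite(f"pics/{n}5.png",i)
E
```

```text
clock: 21.98
eef_pos: [435.4, 123.9, 165.1]
eef_rot: [2.065, 2.106, 0.271]
wrist_force: [0.3, -0.5, -8.9]
gripper_width: 0.184
21.9833 [435.38243163 123.89350259 165.07509836] [ 0.25018842 -0.46263982 -8.86944204] 0.18402101134334864 [ 0.32997495 -0.02461385 -0.53248008  0.81823622 -0.07785836  1.87153574]
[[-1.96157017e-02  9.67084726e-01  2.53697374e-01]
 [ 9.99807545e-01  1.90529319e-02  4.67536242e-03]
 [-3.12207214e-04  2.53740259e-01 -9.67272342e-01]]
[4.66269419e+02 1.24671302e+02 2.15025111e-02]
[445.81053805 124.23131675 112.92464226]
shift now-axes [ 0.15 -3.14 53.09] turn [-0.2   0.04 -0.1 ] shift in new axes [ 0.11 -3.32 53.08]
```

View pics/side5.png

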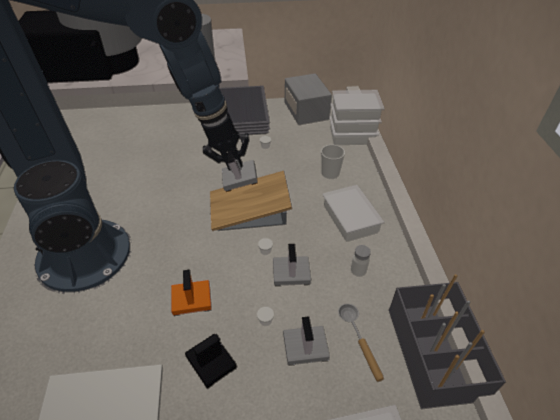

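```bash
python3 -m inch '[[255,[0,-1.5,10],[-0.2,0,0]],[255,[0,-1.5,20],[0,0,0]],[255,[0,0,15],[0,0,0]],[255,[0,0,8],[0,0,0]],[255,[0,0,0],[0,0,0]],[255,[0,0,0],[0,0,0]]]'; python3 - <<'E'
from h import *
b=np.array([466.27,124.67,.0215])
Rb=Rn.from_euler('ZY',[b[2],-.26]).as_matrix()
delta(np.array([b[0],b[1],36])+Rb@[0,0,12+37.6],down(b[2],.26))
import cv2
i=robot.get_image("side")[:,:,::-1]
i=cv2.resize(i[120:240,190:310],None,fx=5,fy=5,interpolation=2)
cv2.imwrite(f"pics/side6.png",np.clip(i*1.4,0,255).astype('uint8'))
E
```

```text
clock: 22.58
eef_pos: [448.2, 124.0, 114.0]
eef_rot: [2.063, 2.102, 0.276]
wrist_force: [0.6, 0.0, -8.7]
gripper_width: 0.178
shift now-axes [ 0.29 -2.66 30.46] turn [ 0.1   0.07 -0.17] shift in new axes [ 0.26 -2.6  30.46]
```

View pics/side6.png

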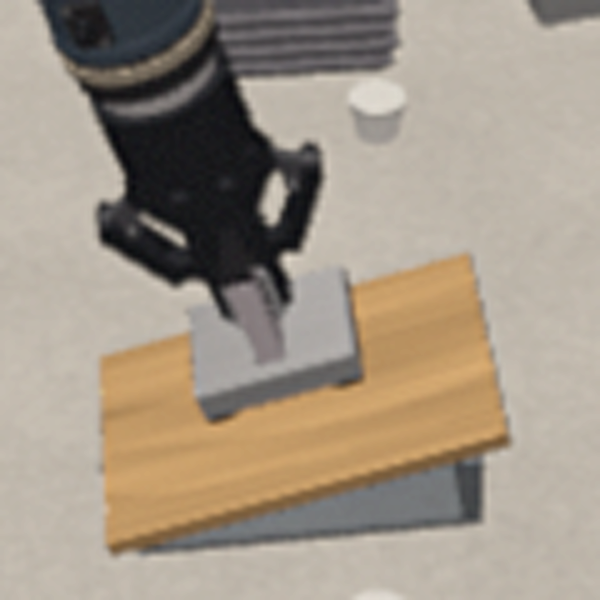

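```bash
python3 -m inch '[[255,[0,-1.2,8],[0.1,0,0]],[255,[0,-1.2,9],[0,0,0]],[255,[0,0,6],[0,0,0]],[255,[0,0,2],[0,0,0]],[255,[0,0,0],[0,0,0]],[255,[0,0,0],[0,0,0]]]'; python3 -m inch '[[255,[0,0,1],[0,0,0]],[255,[0,0,0.8],[0,0,0]],[255,[0,0,0],[0,0,0]]]'; python3 -m inch '[[255,[0,0,0.7],[0,0,0]],[255,[0,0,0.5],[0,0,0]],[255,[0,0,0],[0,0,0]]]'
```

```text
clock: 23.13
eef_pos: [452.3, 124.2, 89.8]
eef_rot: [2.063, 2.102, 0.277]
wrist_force: [-0.9, 0.4, -8.5]
gripper_width: 0.178
clock: 23.38
eef_pos: [452.7, 124.2, 88.0]
eef_rot: [2.063, 2.102, 0.277]
wrist_force: [-0.3, -0.4, -9.2]
gripper_width: 0.183
clock: 23.63
eef_pos: [452.9, 124.1, 86.7]
eef_rot: [2.063, 2.102, 0.277]
wrist_force: [0.2, 0.4, -9.6]
gripper_width: 0.177
```

```bash
python3 - <<'E'
from h import *
b=np.array([466.27,124.67,.0215])
Rb=Rn.from_euler('ZY',[b[2],-.26]).as_matrix()
delta(np.array([b[0],b[1],36])+Rb@[0,0,12+37.6],down(b[2],.26))
E
for k in 1 2; do python3 -m inch '[[255,[0,0,0.7],[0,0,0]],[255,[0,0,0.3],[0,0,0]],[255,[0,0,0],[0,0,0]]]'; done
```

```text
shift now-axes [ 0.26 -0.12  2.78] turn [ 0.1   0.05 -0.16] shift in new axes [ 0.26 -0.11  2.78]
clock: 23.88
eef_pos: [453.1, 124.1, 85.6]
eef_rot: [2.063, 2.102, 0.276]
wrist_force: [-0.2, 1.0, -9.7]
gripper_width: 0.181
clock: 24.13
eef_pos: [453.4, 124.1, 84.7]
eef_rot: [2.063, 2.102, 0.276]
wrist_force: [-0.5, 0.2, -9.2]
gripper_width: 0.179
```

```bash
for k in 1 2 3; do python3 -m inch '[[255,[0,0,0.3],[0,0,0]],[255,[0,0,0.3],[0,0,0]],[255,[0,0,0],[0,0,0]]]'; done
```

```text
clock: 24.38
eef_pos: [453.6, 124.2, 84.3]
eef_rot: [2.063, 2.102, 0.277]
wrist_force: [-0.4, 0.3, -6.4]
gripper_width: 0.18
clock: 24.63
eef_pos: [453.7, 124.3, 84.2]
eef_rot: [2.063, 2.102, 0.278]
wrist_force: [-7.0, 1.0, 3.4]
gripper_width: 0.177
clock: 24.88
eef_pos: [453.8, 124.6, 84.0]
eef_rot: [2.063, 2.103, 0.279]
wrist_force: [-10.3, 2.2, 11.0]
gripper_width: 0.176
```

```bash
python3 -m inch '[[255,[0,0,-0.5],[0,0,0]],[255,[0,0,0],[0,0,0]],[255,[0,0,0],[0,0,0]]]' 30;  python3 -m inch '[[200,[0,0,0],[0,0,0]],[190,[0,0,0],[0,0,0]],[180,[0,0,0],[0,0,0]],[160,[0,0,0],[0,0,0]],[140,[0,0,0],[0,0,0]],[120,[0,0,0],[0,0,0]],[100,[0,0,0],[0,0,0]],[100,[0,0,0],[0,0,0]]]' ;python3 - <<'E'
from h import *
import cv2
i=robot.get_image("side")[:,:,::-1]
i=cv2.resize(i[120:240,190:310],None,fx=5,fy=5,interpolation=2)
cv2.imwrite(f"pics/side7.png",np.clip(i*1.4,0,255).astype('uint8'))
E
```

```text
clock: 25.13
eef_pos: [453.7, 124.5, 84.1]
eef_rot: [2.063, 2.103, 0.278]
wrist_force: [-8.4, 2.2, 3.9]
gripper_width: 0.174
clock: 25.8
eef_pos: [453.8, 124.2, 83.5]
eef_rot: [2.063, 2.102, 0.277]
wrist_force: [-0.9, -0.1, -0.6]
gripper_width: 0.609
```

View pics/side7.png

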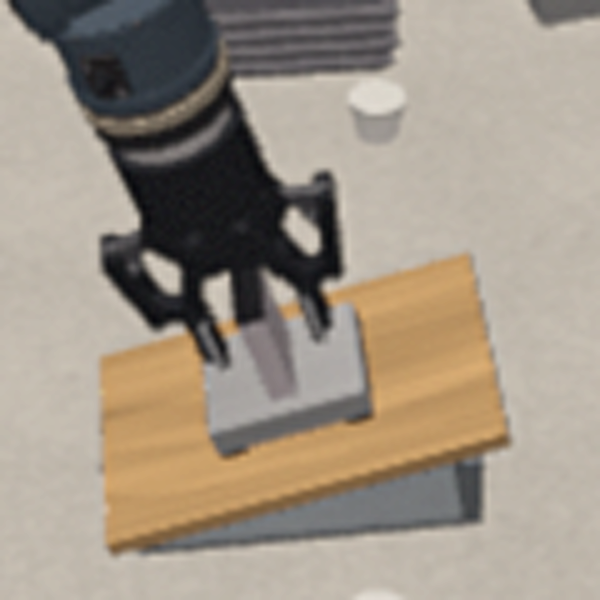

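Standing, not sliding. Retreat along the tool axis and look.

```bash
python3 -m inch '[[100,[0,0,-10],[0,0,0]],[100,[0,0,-20],[0,0,0]],[100,[0,0,-30],[0,0,0]],[100,[0,0,-35],[0,0,0]],[100,[0,0,-35],[0,0,0]],[100,[0,0,-35],[0,0,0]],[100,[0,0,-30],[0,0,0]],[100,[0,0,0],[0,0,0]]]';python3 - <<'E'
from h import *
import cv2
for n in("side","top"):
    i=robot.get_image(n)[:,:,::-1];cv2.imwrite(f"pics/{n}8.png",i)
    c=i[120:240,190:310] if n=="side" else i[190:300,190:300]
    cv2.imwrite(f"pics/{n}8c.png",np.clip(cv2.resize(c,None,fx=5,fy=5,interpolation=2)*1.4,0,255).astype('uint8'))
E
```

```text
clock: 26.52
eef_pos: [404.6, 124.0, 277.8]
eef_rot: [2.06, 2.098, 0.288]
wrist_force: [1.1, 0.4, 0.2]
gripper_width: 0.607
```

View pics/side8.png

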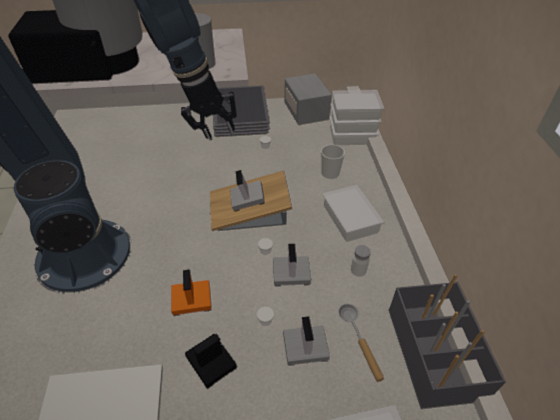

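View pics/side8c.png

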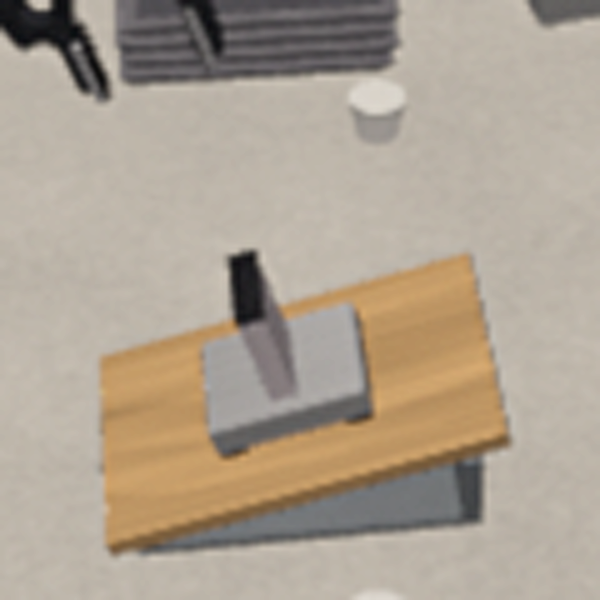

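View pics/top8.png

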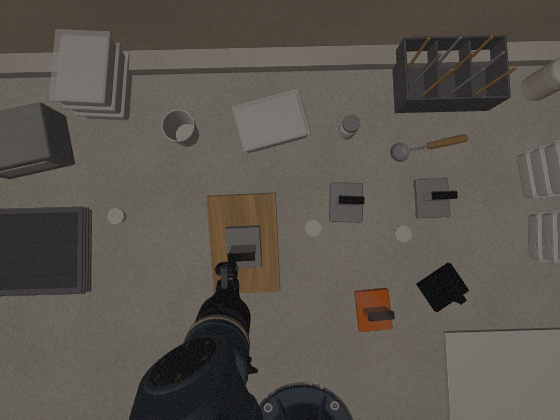

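```bash
python3 -m inch '[[100,[0,0,0],[0,0,0]],[100,[0,0,0],[0,0,0]],[100,[0,0,0],[0,0,0]],[100,[0,0,0],[0,0,0]],[100,[0,0,0],[0,0,0]],[100,[0,0,0],[0,0,0]],[100,[0,0,0],[0,0,0]],[100,[0,0,0],[0,0,0]],[100,[0,0,0],[0,0,0]],[100,[0,0,0],[0,0,0]],[100,[0,0,0],[0,0,0]],[100,[0,0,0],[0,0,0]]]'; python3 - <<'E'
from h import *
import cv2
Rb=Rn.from_euler('ZY',[.0215,-.26]).as_matrix();b=np.array([466.27,124.67,36])
out=[]
for n,(r,c) in(("side",(150,200)),("top",(180,190))):
    i=robot.get_image(n)[:,:,::-1];o=cv2.imread(f"pics/{n}8.png")
    print(n,cv2.absdiff(i[r:r+80,c:c+95],o[r:r+80,c:c+95]).mean())
    i=cv2.resize(i[r:r+120,c:c+100],None,fx=4,fy=4,interpolation=2)
    for L in(B,F):
        X=(Rb@(np.array(L,float)+[0,0,12]).T).T+b
        q=(proj(n,X)-[c,r]+.5)*4-.5;cv2.polylines(i,[np.round(q).astype(int)],True,(0,255,255),1)
    out.append(i)
cv2.imwrite("pics/ov9.png",np.hstack(out))
E
```

```text
clock: 27.62
eef_pos: [403.3, 123.2, 271.9]
eef_rot: [2.063, 2.102, 0.277]
wrist_force: [0.1, 0.6, -0.3]
gripper_width: 0.608
side 0.4755263157894737
top 2.579780701754386
```

View pics/ov9.png

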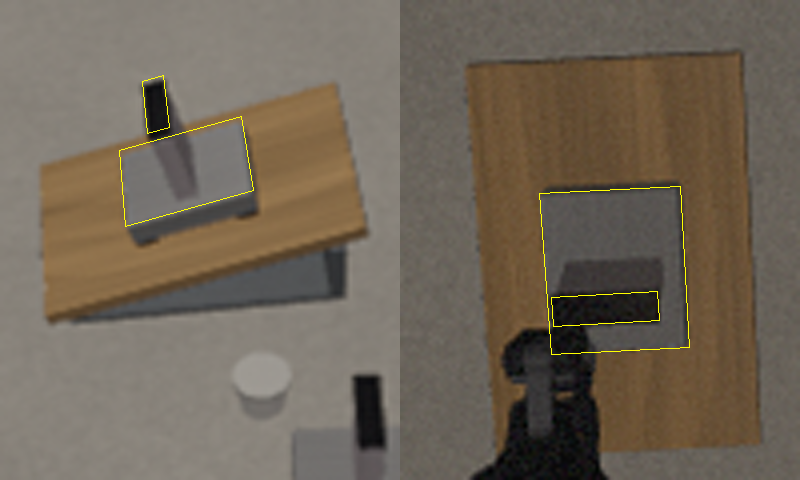

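```bash
python3 -c "
from station import robot
print(robot.sign_off())"
```

```text
the job is handed in; nothing more can be done
None
```

The sound stop is standing flat in the middle of the ledge, released, and the job was handed in at about 28 s of the 72 s allowed.

- **Dragging:** I dragged all three stops about 69 mm with the inside of one finger, straddling the fin low down and not gripping it. None was lifted before all three had been dragged. The distance for the left stop comes from the images (68.7 mm). For the other two I worked it out from how far the tool travelled.
- **Which is sound:** The left stop (+y) dragged at about 5.5 N, the other two at about 2 N. The wrist force is noisy by about 1 N, so the two worn ones read above the stated 0.8 to 1.3 N. A small downward rub of 1 to 3 N on the stop showed during the drags. The difference between the stops was still clear.
- **Placing:** I gripped the left stop at 60 N, lifted it (about 9 N weight), tilted it to the slope and lowered it slowly. It pressed on the board with about 20 N at most before I eased off and opened the fingers.
- **Last checks:** The ideal mid-board outline overlaid on both camera views matches the stop to within about 3 mm. A second side picture a second later showed no sliding. In the top view the gripper partly covers the ledge, so that comparison was less clean. Both worn stops stand upright on the counter, and the pots and other things look unmoved in the pictures.

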